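Eject and trap the spent ink cartridge at the carton coder's dock

TASK

Eject the spent ink cartridge from the dock: press the red key with one finger and keep it down, and with the other finger of the same hand standing in the outfeed trap the cartridge as the spring pushes it out, so that its front edge stops on the yellow strip and it does not run off the end. Touch only, do not grasp or lift the cartridge, and leave the spare cartridge, the orange carton and the tape roll where they are. Finish while still holding the key fully down and the cartridge stopped against the finger.

Things in the scene. Friction and masses are not known exactly. Their poses are not given: they have to be found in the camera images.
- dock: Fixed grey and green cartridge dock, its foot 290 x 160 mm, 6 mm thick. Origin: on the bench under the outfeed's middle line, level with the red key's middle. Cartridge slides out along the dock's -x; +y points across to the key. Level deck 40 mm above the bench; the grey key block (x -30 to 30, y 33 to 87 mm) is 50 mm high. All between key and outfeed is lower, so two fingertips can stand there at one height.
- key (a joint): Travel of the red key, m: 0 up, 0.011 fully down. Sprung: 2 to 3 N plus up to 3 N of gate friction to press; comes up when let go, and the gate with it. From about 0.007 the gate frees the cartridge; a spring of about 3 N then pushes it out at up to 0.2 m/s, and keeps pushing until it falls off the end unless something stands in its way.
- key_top (a point): Middle of the top face of the red key (38 mm along the dock's x, 34 mm along its y), at x 0, y +62 mm of the dock, 63 mm above the bench when up and 52 mm when fully down. Axes as the dock's.
- strip (a point): Middle of the yellow strip on the outfeed deck (36 mm along the dock's x, 45 mm across), 40 mm above the bench, x +10 mm, y 0 of the dock: the strip runs from x -8 to +28 mm. The outfeed is 45 mm wide inside, between lips 4 mm thick that rise 4 mm above the deck. Axes as the dock's.
- gate (a point): Foot of the gate, a steel tooth that holds the cartridge in: 6 mm along x, 30 mm wide, 7 mm proud of the deck, sinks into it as the key is pressed. At x +55 mm, y 0 of the dock, deck height. Behind it the bay between green cheeks (x 65 to 127 mm, top 70 mm above the bench) and the green spring housing (x 127 to 249 mm, 86 mm wide, top 84 mm above the bench).
- outfeed_end (a point): Middle of the open end of the outfeed deck, x -25 mm, y 0 of the dock, 40 mm above the bench. Past it there is nothing to carry the cartridge.
- cartridge: Spent ink cartridge: black box 50 (x) x 40 (y) x 34 mm high, blue label on its top and front, 55 to 105 g, loose, in the bay behind the gate. Origin: centre of its underside, 40 mm above the bench. Its -x axis is its front, which leads as it slides out.
- cartridge_front (a point): Middle of the lower front edge of the cartridge, 25 mm ahead of its origin. At the start at x +58 mm of the dock.
- spare: Spare cartridge, like the spent one but with a white label, 50 x 40 x 34 mm high, loose on the bench; leave alone. Origin: centre of its underside.
- carton: Orange carton with a white band, 90 x 55 x 45 mm high, loose on the bench; leave alone. Origin: centre of its underside.
- tape: Roll of brown tape lying flat, 90 mm across, 36 mm high, loose on the bench; leave alone. Origin: centre of its underside.
Not all that is in view belongs to the job. Leave any green look-alike of the cartridge alone.

How it is judged:
By the outcome, as a careful person would: the job done as asked, in the order asked, and still so for the second after the job is handed in, while the arm keeps its last pose, push and grip.
It also fails if it takes over 32 s, if anything falls off the work surface, if the arm or the gripper's body presses on something with over 40 N, if the wrist force passes 120 N, or if a joint passes its speed limit or range.

ROBOT

A 7-joint arm with a two-finger parallel gripper is mounted at the origin on the work surface. World frame = base frame: x ahead of the robot, y to its left, z up, the work surface at z = 0. Lengths are in m, angles in degrees, forces in N, time in s.
With the tool pointing down it reaches from about 0.425 to 0.95 m from the base axis. Payload 4.7 kg.
Tool frame: the origin (TCP) lies on the mounting face of the last link; the fingertips stand robot.tip_reach ahead of it and the grasp point (between the pads) lies 164 mm ahead of it (robot.tip_reach is the distance from the TCP to the fingertips, in m); x points along the fingers, z is the direction in which the jaws open and shut, and the axes are right-handed (so a half turn about x gives the same grasp; the last joint's range is limited). The gripper opens to 87 mm and grips with 3 to 60 N. Pads are 19 mm wide; open, the fingers measure 117 mm over their backs; the gripper's body (75 mm by 190 mm) begins 51 mm behind the grasp point.
Start: joints at [-67.317, 26.849, -2.785, 87.806, 1.381, 65.374, -4.715], TCP at [0.278, 0.615, 0.405] pointing down, gripper open.
Joint ranges: [-148.3, 148.3], [-19.14, 114.17], [-79.39, 73.82], [5.75, 140.21], [-59.74, 239.74], [12.07, 113.84], [-152.46, 152.46]. Speed limits (degrees/s): [147.25, 147.25, 180, 180, 180, 180, 180].

INTERFACE

Orientations are given as a 3x3 rotation matrix whose columns are the frame's x, y, z axes.
In Python, from cell import state, cams, robot, spotter gives the robot as it stands.
- The arm moves only by the tool jog_arm, never from a script. Its argument "motion" is text: rows parted by semicolons, each of 7 numbers parted by spaces: the shift along the tool's x, y, z in units of 25 mm (1.0 is 25 mm), then the turn, a rotation vector about the tool's x, y, z in rad, then the opening, from -1 (shut) to 1 (fully open). A call has 1 to 12 rows; each row shifts and turns the commanded pose from where the row before left it, along the tool's axes as they then stand; what a row does not reach is not made up. A row lasts 1/12 s, in which the tool goes at most 41.7 mm and 7.16 degrees, less where a joint would pass 70% of its speed; a pose out of reach is approached as far as the arm can. A call is refused whole if a number of a shift passes 1 or a number of a turn 0.125, either way. A call with a gripper value outside its range is refused whole. The fingers move at their own pace and stop on an object; "force" is the grip in N (left out, the last holds). Time passes only in rows, so rows that do not move let the fingers close. It gives the time, the measured TCP pose, the force and the opening at its end, in the units of the state.
- state(): the state, without advancing time (a new reading comes with each control period).
- cams.get_image(name): name is "side" or "top"; returns the picture (400x640x3 uint8, red, green, blue); there is no depth.
- cams.get_calibration(name): a dict with "mtx" (3x3 intrinsics, pixels), "k1" (the pictures are not rectified: a ray, as slopes to the right and down, at radius r is drawn at 1 + k1 r^2 times it, then the intrinsics apply), "world_from_camera" (4x4, takes a point from camera to world coordinates). Camera axes: x right, y up, looking along -z (the intrinsics and any distortion apply to the point x, -y, -z); pixel columns grow to the right and rows downward; lengths in m; the calibration is good to about 2 mm. A picture is of the moment at which its call begins. get_calibration takes no time and is no camera call.
- robot.job_done(): hands the job in, once; it reports no verdict.
Trained networks look in the newest picture that a camera, given by its name, has taken for a name from the list of things; names that differ only in an ending like _2 or _b are one class to them, and where a whole thing is asked for, a point or a joint stands for the part that bears it (a point fixed in the world has none). Each returns a list of dicts, best first, with "conf" (0 to 1); they miss things now and then, are a little off and sometimes report something else, mostly with a low value. They report only what shows in the picture. A call takes as long as a camera call. They do not tell look-alikes from the thing itself.
- spotter.boxes_of(camera, label): "extent" ([left, top, right, bottom] as shares, 0 to 1, of the picture: columns of its width, rows of its height, round what is visible of it).
- spotter.trace(camera, label): "pixels" (400x640 bool, what is visible of it) and "extent" ([left, top, right, bottom] as shares, 0 to 1, of the picture: columns of its width, rows of its height, round what is visible of it).
The state is a dict: "time": time; "qpos": joint angles; "joint_vel": joint speeds; "joint_efforts": joint torques, N m; "tcp_pos": TCP position; "eef_rot": TCP orientation; "wrist_force": force on the tool from outside, world axes, zero at the start; "moment": the same for the moment, N m; "width": opening from 0.0 (shut) to 1.0 (fully open).
Only numpy, scipy, OpenCV 4.12 (cv2) and the standard library are available. Lean on these libraries where they do the work, as an engineer would, in place of code of your own. Each camera call takes 0.05 s, during which the arm holds its last target.

## Working session

There is one attempt and no reset: what is moved stays moved. The work goes in short steps, Python scripts to look and compute and a tool call to move; the robot and the scene stay as the last step left them, time stands still between calls to the robot, and variables do not carry over. Pictures are saved under pics/ and viewed, and the job is handed in when it is done.

Besides the shell and the picture viewer there is one more tool, called after "Emit:" in YAML: its name, and indented under it one key for each argument. jog_arm: Moves the arm, as the interface text tells. Its arguments: {"type":"object","properties":{"motion":{"type":"string"},"force":{"type":"number"}},"required":["motion"]}

```bash
mkdir -p pics; ls; python3 - <<'E'
from cell import state,cams,robot,spotter
import cv2,numpy as np
s=state();print({k:np.round(v,4).tolist() for k,v in s.items()},robot.tip_reach)
for n in("side","top"):
    im=cams.get_image(n);cv2.imwrite(f"pics/{n}0.png",im[:,:,::-1]);c=cams.get_calibration(n);print(n,c)
print(state()['time'])
E
```

```text
pics
{'time': 0.0, 'qpos': [-67.3162, 26.8967, -2.7833, 87.8752, 1.3821, 65.3753, -4.7163], 'joint_vel': [0.0231, -0.1057, 0.0506, 0.0457, -0.0205, -0.0684, -0.0242], 'joint_efforts': [0.0002, -50.7988, -0.0814, -23.6146, -0.0615, 0.0379, 0.0002], 'tcp_pos': [0.2781, 0.6148, 0.4037], 'eef_rot': [[-0.0007, -0.9111, 0.4121], [-0.0018, 0.4121, 0.9111], [-1.0, -0.0001, -0.002]], 'wrist_force': [-0.1107, 0.2805, -0.0261], 'moment': [0.0026, -0.0294, -0.0116], 'width': 0.9955} 0.1822
side {'mtx': array([[461.16362051,   0.        , 314.54422046],
       [  0.        , 461.16362051, 189.00314031],
       [  0.        ,   0.        ,   1.        ]]), 'k1': 0.02675467994348863, 'world_from_camera': array([[-0.99644848,  0.05388346, -0.06470697,  0.52676661],
       [-0.08346578, -0.73361802,  0.67441683,  0.77693074],
       [-0.01113028,  0.67742245,  0.73550999,  0.85508062],
       [ 0.        ,  0.        ,  0.        ,  1.        ]])}
top {'mtx': array([[379.82819462,   0.        , 323.43116988],
       [  0.        , 379.82819462, 205.69714261],
       [  0.        ,   0.        ,   1.        ]]), 'k1': -0.03947334644463233, 'world_from_camera': array([[ 0.00957866,  0.99730739, -0.07270633,  0.51355   ],
       [-0.99982847,  0.01070474,  0.01511431,  0.05642899],
       [ 0.01585191,  0.07254909,  0.99723886,  0.95655991],
       [ 0.        ,  0.        ,  0.        ,  1.        ]])}
0.1
```

View pics/side0.png

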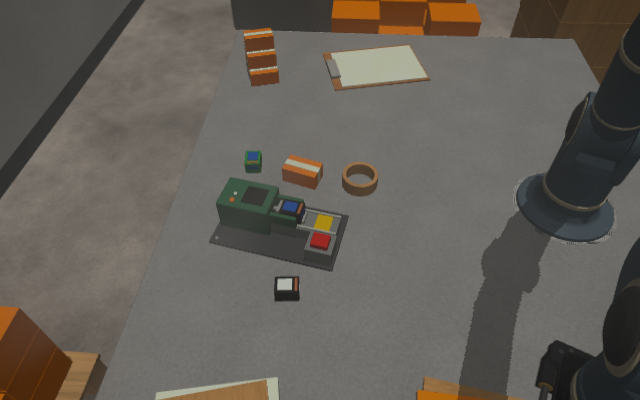

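View pics/top0.png

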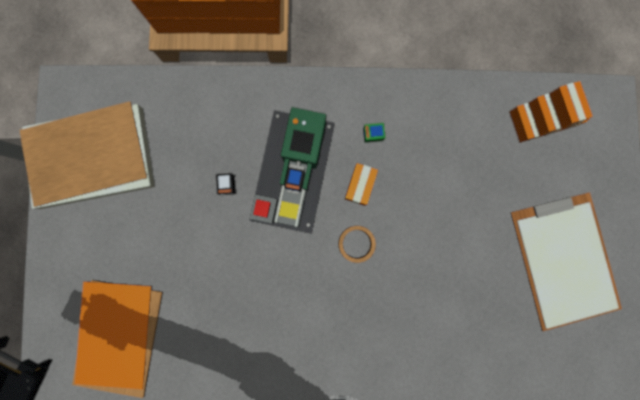

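```bash
cat > h.py <<'E'
import numpy as np,cv2
from cell import state,cams,robot,spotter
def proj(n,P):
    c=cams.get_calibration(n);T=np.linalg.inv(c['world_from_camera']);P=np.atleast_2d(P)
    p=P@T[:3,:3].T+T[:3,3];s=np.c_[p[:,0],-p[:,1]]/(-p[:,2:3]);r2=(s**2).sum(1,keepdims=True)
    s=s*(1+c['k1']*r2);K=c['mtx'];return s@K[:2,:2].T+K[:2,2]
def unproj(n,uv,z):
    c=cams.get_calibration(n);K=c['mtx'];T=c['world_from_camera'];d=(np.asarray(uv,float)-K[:2,2])/K[0,0];s=d.copy()
    for _ in range(20): s=d/(1+c['k1']*(s**2).sum())
    r=T[:3,:3]@np.array([s[0],-s[1],-1]);o=T[:3,3];return o+r*(z-o[2])/r[2]
def crop(im,x0,y0,x1,y1,f,name):
    cv2.imwrite(name,cv2.resize(im[y0:y1,x0:x1,::-1],None,fx=f,fy=f,interpolation=cv2.INTER_CUBIC))
E
python3 - <<'E'
from h import *
a=cv2.imread('pics/side0.png')[:,:,::-1];b=cv2.imread('pics/top0.png')[:,:,::-1]
crop(a,200,140,390,310,4,'pics/s0c.png');crop(b,210,95,390,245,4,'pics/t0c.png')
for n in('side','top'):
    cams.get_image(n)
    for l in('dock','key','strip','cartridge','spare','carton','tape'):
        r=spotter.trace(n,l)
        for q in r[:2]:
            v,u=np.nonzero(q['pixels']);print(n,l,round(q['conf'],2),len(u),u.mean().round(1),v.mean().round(1),(np.array(q['extent'])*[640,400,640,400]).round(1))
print(state()['time'])
E
```

```text
side dock 0.56 7767 275.4 226.3 [207.3 174.4 350.8 271.2]
side key 0.86 297 320.1 241.3 [308.9 235.  331.7 250.1]
side strip 0.74 7675 276.0 226.2 [210.7 178.6 348.4 268.6]
side cartridge 0.96 397 292.7 209.6 [279.8 199.9 302.6 224.3]
side cartridge 0.65 347 253.1 160.7 [245.9 149.1 259.3 171.8]
side spare 0.69 654 286.4 288.7 [274.3 274.2 300.5 304.2]
side carton 0.96 1047 302.1 171.8 [281.8 157.  325.4 188.8]
side tape 0.69 951 359.9 178.5 [344.8 160.9 382.2 197.5]
top dock 0.57 7213 292.5 168.8 [250.8 106.8 334.1 235.9]
top key 0.78 237 263.5 206.8 [254.8 194.6 298.1 215. ]
top strip 0.98 6893 292.7 168.8 [249.2 107.3 335.7 228.3]
top strip 0.22 915 361.3 183.8 [347.1 162.2 380.4 202.7]
top cartridge 0.65 358 374.0 132.2 [362.1 123.8 384.3 141.2]
top cartridge 0.61 397 294.2 179.1 [285.2 168.8 302.3 189.7]
top spare 0.56 395 224.5 183.3 [218.1 172.5 234.6 195.8]
top carton 0.72 7050 292.3 168.5 [253.5 107.7 331.  233.6]
top carton 0.26 296 264.9 206.0 [253.9 190.3 296.7 217.9]
top tape 0.72 335 357.4 245.5 [338.3 224.7 375.8 263.6]
0.9
```

View pics/s0c.png

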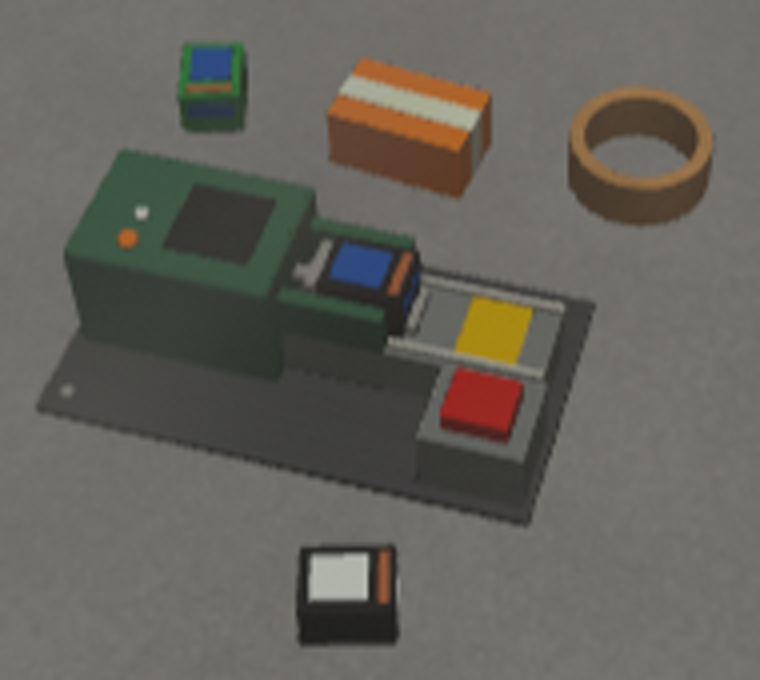

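View pics/t0c.png

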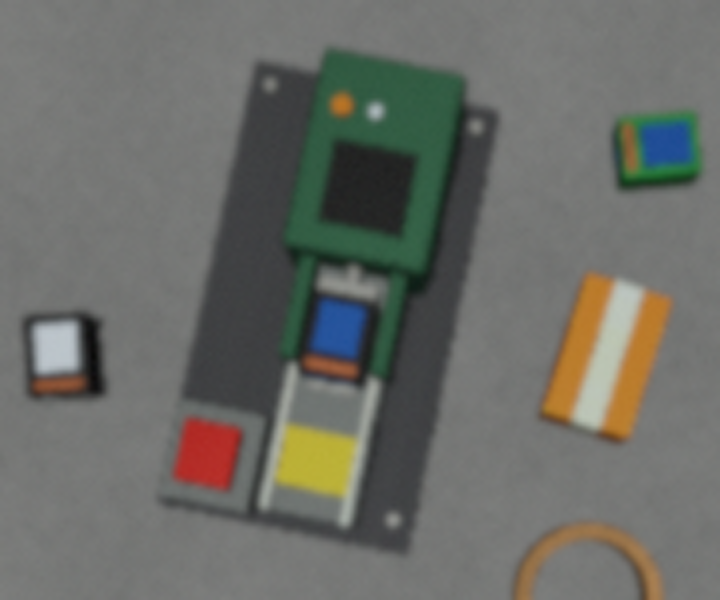

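```bash
cat > fit.py <<'E'
from h import *
from scipy.optimize import least_squares
a=cv2.imread('pics/side0.png')[:,:,::-1].astype(int);b=cv2.imread('pics/top0.png')[:,:,::-1].astype(int)
def cen(im,m):
    n,l,s,c=cv2.connectedComponentsWithStats(m.astype(np.uint8));i=1+np.argmax(s[1:,4]);return c[i],s[i]
def box(im,x0,y0,x1,y1):
    m=np.zeros(im.shape[:2],bool);m[y0:y1,x0:x1]=1;return m
obs=[]
for n,im,roi in(('side',a,(290,200,360,270)),('top',b,(245,190,310,240))):
    R,G,B=im[...,0],im[...,1],im[...,2];m=box(im,*roi)
    y,s=cen(im,m&(R>110)&(G>90)&(B<0.5*G));print(n,'yellow',y,s)
    obs.append((n,y,(.010,0,.040)))
    thr=140 if n=='side' else 120
    r,s=cen(im,m&(R>thr)&(G<0.4*R));print(n,'red',r,s);obs.append((n,r,(0,.062,.063)))
    obs
def c2(off,c): return (np.array(c)+.5)/4-.5+off
S=(200,140);T=(210,95)
for c,p in(((325,50),(.249,.043,.084)),((465,77),(.249,-.043,.084)),((288,245),(.127,.043,.084))): obs.append(('top',c2(T,c),p))
for c,p in(((122,150),(.249,-.043,.084)),((315,190),(.127,-.043,.084)),((68,253),(.249,.043,.084)),((277,297),(.127,.043,.084)),
           ((523,463),(-.03,.087,.05)),((417,437),(.03,.087,.05))): obs.append(('side',c2(S,c),p))
def W(q,P):
    c,s=np.cos(q[2]),np.sin(q[2]);P=np.atleast_2d(P);return np.c_[q[0]+c*P[:,0]-s*P[:,1],q[1]+s*P[:,0]+c*P[:,1],P[:,2]]
def res(q,cam=None): return np.array([proj(n,W(q,p))[0]-uv for n,uv,p in obs if cam in(None,n)])
if __name__=='__main__':
    for cam in('side','top',None):
        f=least_squares(lambda q:res(q,cam).ravel(),[.5,.1,0],loss='soft_l1');q=f.x
        print(cam,q[:2].round(4),np.degrees(q[2]).round(2));print(res(q,cam).round(1).tolist())
E
python3 fit.py
```

```text
side yellow [323.13901345 221.88340807] [314 214  19  17 223]
side red [320.01069519 239.3368984 ] [311 233  19  14 187]
top yellow [288.41630901 209.69957082] [280 202  18  17 233]
top red [261.5 208. ] [254 200  16  17 198]
side [0.5597 0.1333] -11.06
[[0.5, 1.0], [0.6, -0.1], [-0.4, -1.1], [0.8, -1.1], [-2.1, -0.0], [-2.5, 0.2], [0.9, -0.0], [-0.1, 0.2]]
top [0.5587 0.1282] -11.24
[[0.3, 0.5], [-0.2, 0.4], [0.1, -1.0], [0.9, -0.4], [-1.8, 0.2]]
None [0.5593 0.1317] -11.46
[[0.7, 0.4], [0.6, -0.7], [-1.1, 0.3], [-1.6, 0.0], [-1.0, -1.3], [-0.2, -0.5], [-3.0, -0.1], [0.4, -2.1], [1.3, -1.8], [-1.6, -1.2], [-2.2, -0.7], [0.8, -0.6], [-0.0, -0.5]]
```

Emit:
jog_arm:
  motion: "0 0 0 -0.115 0 0 0.08;0 0 0 -0.114 0 0 0.08;0 -0.9 -0.95 0 0 0 0.08;0 -0.9 -0.95 0 0 0 0.08;0 -0.9 -0.95 0 0 0 0.08;0 -0.9 -0.95 0 0 0 0.08;0 -0.9 -0.95 0 0 0 0.08;0 -0.9 -0.95 0 0 0 0.08;0 -0.9 -0.95 0 0 0 0.08;0 -0.9 -0.95 0 0 0 0.08"
  force: 30

```text
time: 1.73
tcp_pos: [0.4184, 0.3921, 0.405]
eef_rot: [[0.0, -0.981, 0.194], [0.0, 0.194, 0.981], [-1.0, -0.0, 0.0]]
wrist_force: [0.6, 0.4, -0.9]
width: 0.543
```

Emit:
jog_arm:
  motion: "0 -0.9 -0.95 0 0 0 0.08;0 -0.9 -0.95 0 0 0 0.08;0 -0.9 -0.95 0 0 0 0.08;0 -0.9 -0.95 0 0 0 0.08;0.5 -0.9 -0.95 0 0 0 0.08;0.5 -0.9 -0.95 0 0 0 0.08;0.5 -0.6 -0.6 0 0 0 0.08;0.5 0 0 0 0 0 0.08;0 0 0 0 0 0 0.08;0 0 0 0 0 0 0.08"

```text
time: 2.57
tcp_pos: [0.534, 0.2102, 0.3544]
eef_rot: [[-0.001, -0.981, 0.194], [0.0, 0.194, 0.981], [-1.0, 0.001, -0.0]]
wrist_force: [-0.5, 0.4, 1.0]
width: 0.538
```

Emit:
jog_arm:
  motion: "0.2 -0.8 -0.86 0 0 0 0.08;0.5 -0.8 -0.86 0 0 0 0.08;0.7 0 0 0 0 0 0.08;0.7 0 0 0 0 0 0.08;0.7 0 0 0 0 0 0.08;0 0 0 0 0 0 0.08;0 0 0 0 0 0 0.08;0 0 0 0 0 0 0.08"

```text
time: 3.23
tcp_pos: [0.5655, 0.1611, 0.2863]
eef_rot: [[0.002, -0.981, 0.193], [0.001, 0.193, 0.981], [-1.0, -0.002, 0.002]]
wrist_force: [0.4, 0.5, 0.2]
width: 0.539
```

```bash
cat > look.py <<'E'
import sys
from h import *
t=sys.argv[1]
s=state();print({k:np.round(s[k],4).tolist() for k in('time','tcp_pos','eef_rot','wrist_force','width')})
a=cams.get_image('side');b=cams.get_image('top')
cv2.imwrite(f'pics/side{t}.png',a[:,:,::-1]);cv2.imwrite(f'pics/top{t}.png',b[:,:,::-1])
crop(a,230,130,380,280,5,f'pics/s{t}c.png');crop(b,225,125,345,245,5,f'pics/t{t}c.png')
E
python3 look.py 1
```

```text
{'time': 3.2333, 'tcp_pos': [0.5655, 0.1611, 0.2863], 'eef_rot': [[0.0023, -0.9812, 0.193], [0.0013, 0.193, 0.9812], [-1.0, -0.002, 0.0017]], 'wrist_force': [0.4326, 0.5058, 0.1868], 'width': 0.5395}
```

View pics/s1c.png

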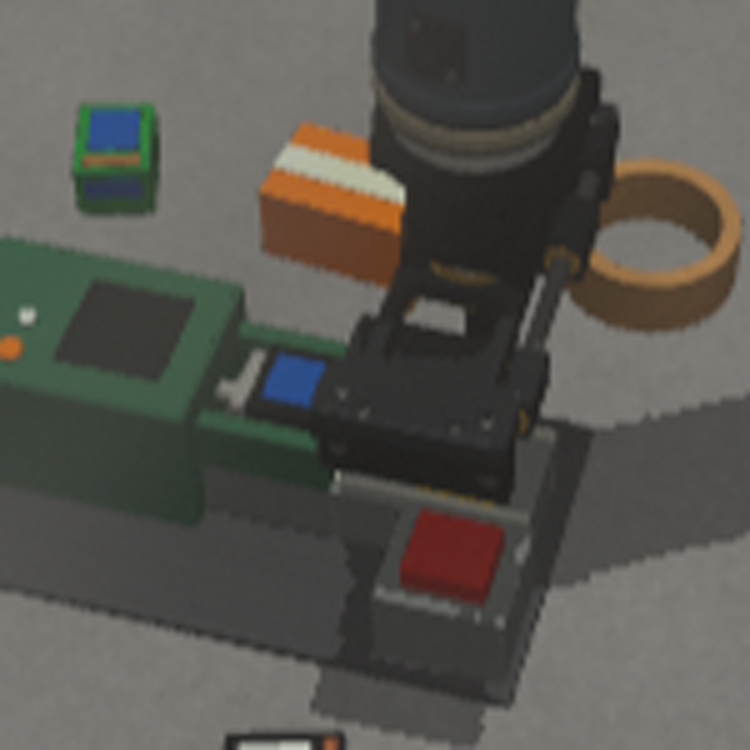

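View pics/t1c.png

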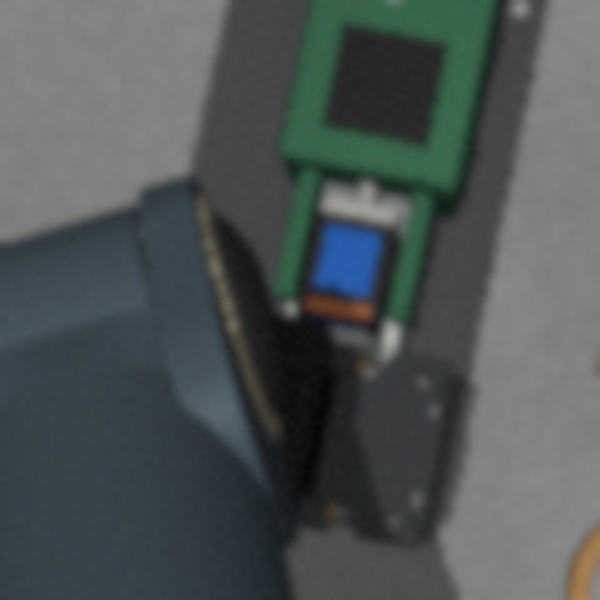

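Emit:
jog_arm:
  motion: "0.5 0 0 0 0 0 0.08;0.5 0 0 0 0 0 0.08;0.4 0 0 0 0 0 0.08;0.1 0 0 0 0 0 0.08;0 0 0 0 0 0 0.08;0 0 0 0 0 0 0.08"

```text
time: 3.83
tcp_pos: [0.5652, 0.16, 0.2472]
eef_rot: [[-0.0, -0.981, 0.195], [0.0, 0.195, 0.981], [-1.0, 0.0, 0.0]]
wrist_force: [0.2, 0.1, 0.4]
width: 0.539
```

```bash
python3 look.py 2
```

```text
{'time': 3.8333, 'tcp_pos': [0.5652, 0.16, 0.2472], 'eef_rot': [[-0.0001, -0.9809, 0.1946], [0.0, 0.1946, 0.9809], [-1.0, 0.0001, 0.0]], 'wrist_force': [0.2414, 0.1023, 0.4003], 'width': 0.5388}
```

View pics/s2c.png

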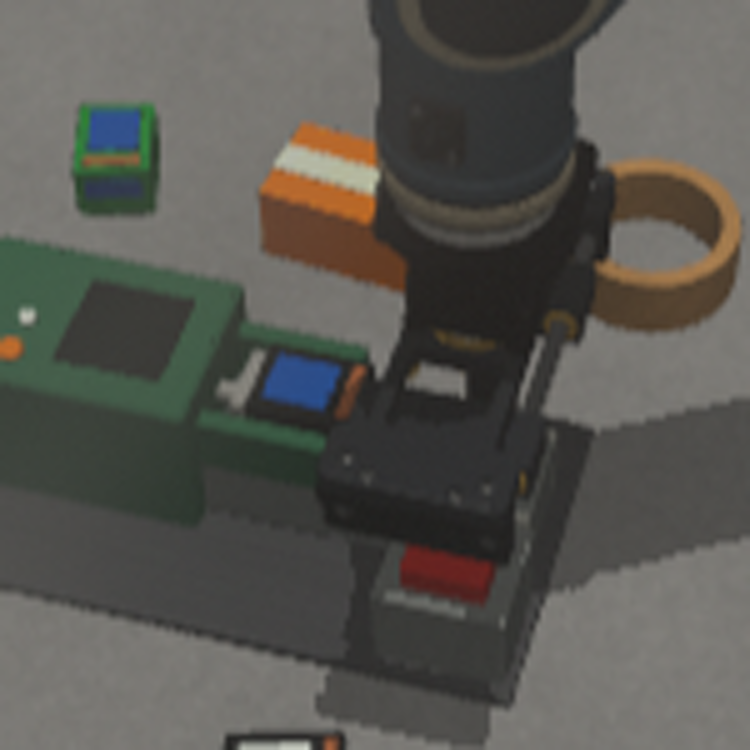

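View pics/t2c.png

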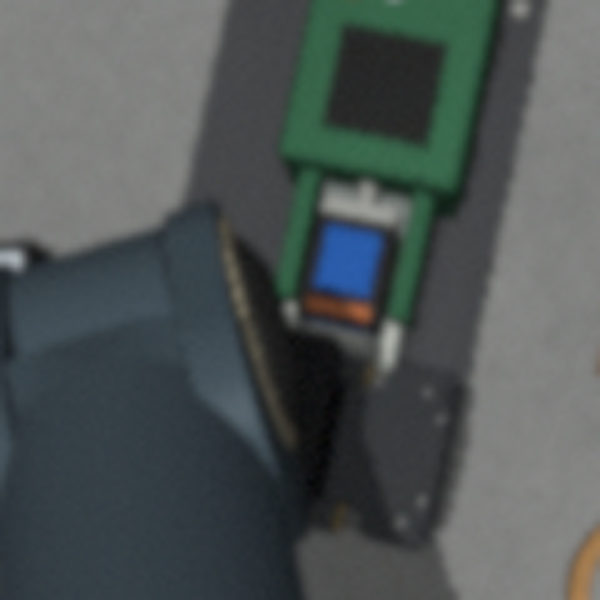

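```bash
python3 - <<'E'
from h import *
s=state();R=s['eef_rot'];p=s['tcp_pos']
for z in(.095,-.095):
  for y in(-.0375,.0375):
    P=p+R@np.array([.113,y,z]);print(z,y,((proj('side',P)[0]-[230,130])*5+2).round(),((proj('top',P)[0]-[225,125])*5+2).round())
E
```

```text
0.095 -0.0375 [318. 538.] [ 31. 292.]
0.095 0.0375 [505. 581.] [ -7. 461.]
-0.095 -0.0375 [450. 203.] [458. 381.]
-0.095 0.0375 [616. 236.] [423. 551.]
```

Emit:
jog_arm:
  motion: "0.12 0 0 0 0 0 0.08;0.12 0 0 0 0 0 0.08;0.12 0 0 0 0 0 0.08;0.12 0 0 0 0 0 0.08;0.08 0 0 0 0 0 0.08;0 0 0 0 0 0 0.08;0 0 0 0 0 0 0.08;0 0 0 0 0 0 0.08"

```text
time: 4.6
tcp_pos: [0.5657, 0.1601, 0.2345]
eef_rot: [[0.002, -0.981, 0.195], [0.001, 0.195, 0.981], [-1.0, -0.001, 0.001]]
wrist_force: [-1.6, -0.2, 10.2]
width: 0.537
```

```bash
python3 look.py 3
```

```text
{'time': 4.6, 'tcp_pos': [0.5657, 0.1601, 0.2345], 'eef_rot': [[0.0017, -0.9807, 0.1954], [0.001, 0.1954, 0.9807], [-1.0, -0.0015, 0.0013]], 'wrist_force': [-1.6205, -0.2281, 10.1599], 'width': 0.5368}
```

View pics/s3c.png

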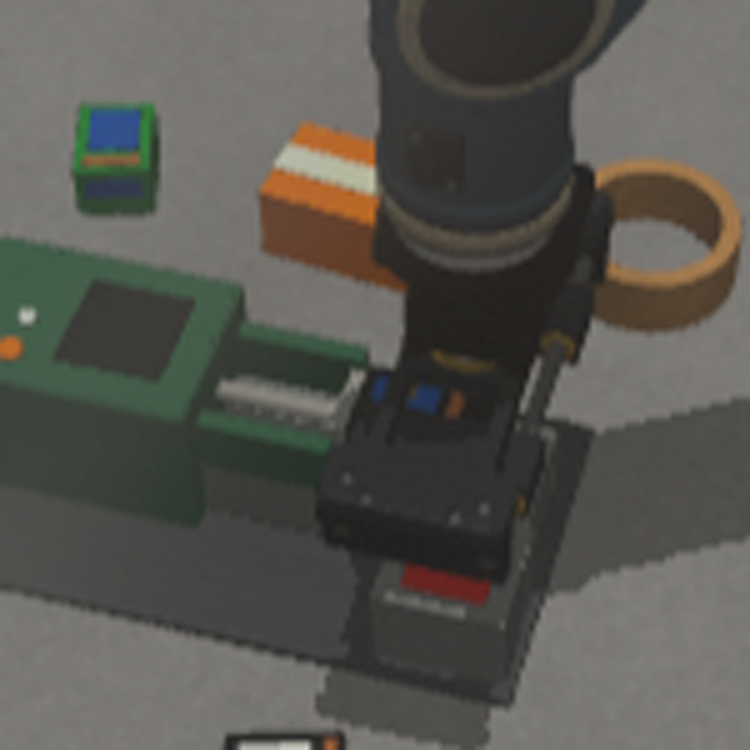

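View pics/t3c.png

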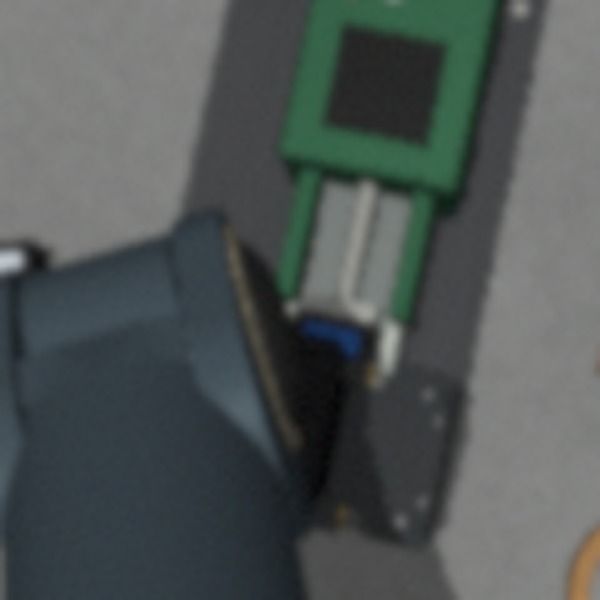

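```bash
python3 - <<'E'
from h import *
u=lambda c:unproj('side',(np.array(c)-2)/5+[230,130],.074)
y=np.radians(-11.2);ex=np.array([np.cos(y),np.sin(y)])
for c in((351,388),(453,403),(300,381)):
    p=u(c)[:2]-[.559,.130];print(p@ex,p@[-ex[1],ex[0]])
E
```

```text
0.06569763792542081 0.0007043743857819013
0.019666247176162676 -0.002995941717933374
0.08884302836503176 0.0028490432848976774
```

Emit:
jog_arm:
  motion: "0.1 0 0 0 0 0 0.08;0 0 0 0 0 0 0.08;0 0 0 0 0 0 0.08;0 0 0 0 0 0 0.08"

```text
time: 5.03
tcp_pos: [0.5657, 0.1601, 0.2341]
eef_rot: [[0.002, -0.981, 0.195], [0.002, 0.195, 0.981], [-1.0, -0.002, 0.002]]
wrist_force: [-6.6, -2.1, 24.6]
width: 0.54
```

```bash
python3 look.py 4
```

```text
{'time': 5.0333, 'tcp_pos': [0.5657, 0.1601, 0.2341], 'eef_rot': [[0.0018, -0.9807, 0.1954], [0.0015, 0.1954, 0.9807], [-1.0, -0.0015, 0.0019]], 'wrist_force': [-6.5945, -2.1372, 24.6146], 'width': 0.5404}
```

View pics/s4c.png

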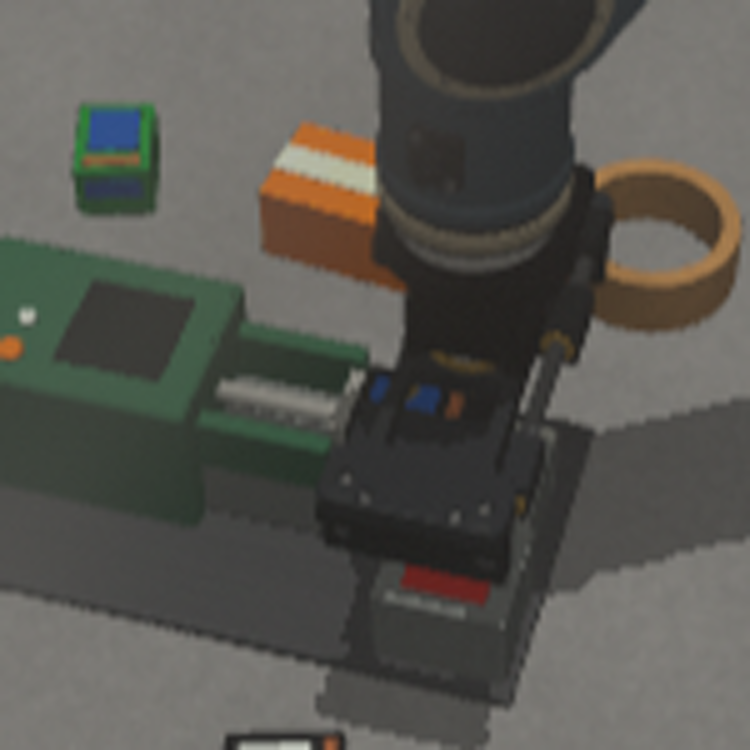

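Emit:
jog_arm:
  motion: "-0.04 0 0 0 0 0 0.08;0 0 0 0 0 0 0.08;0 0 0 0 0 0 0.08;0 0 0 0 0 0 0.08;0 0 0 0 0 0 0.08;0 0 0 0 0 0 0.08"

```text
time: 5.63
tcp_pos: [0.5657, 0.1601, 0.2342]
eef_rot: [[0.002, -0.981, 0.196], [0.001, 0.196, 0.981], [-1.0, -0.002, 0.002]]
wrist_force: [-4.3, -2.0, 18.3]
width: 0.536
```

```bash
python3 look.py 5; python3 - <<'E'
import cv2,numpy as np
a=cv2.imread('pics/s4c.png').astype(int);b=cv2.imread('pics/s5c.png').astype(int);print(np.abs(a-b).max(),np.abs(a-b).mean())
cv2.imwrite('pics/s5d.png',cv2.resize(b[330:620,300:560].astype(np.uint8),None,fx=2,fy=2))
E
```

```text
{'time': 5.6333, 'tcp_pos': [0.5657, 0.1601, 0.2342], 'eef_rot': [[0.0018, -0.9807, 0.1955], [0.0014, 0.1955, 0.9807], [-1.0, -0.0015, 0.0017]], 'wrist_force': [-4.3095, -1.9572, 18.2718], 'width': 0.5364}
24 0.5687188148148148
```

View pics/s5d.png

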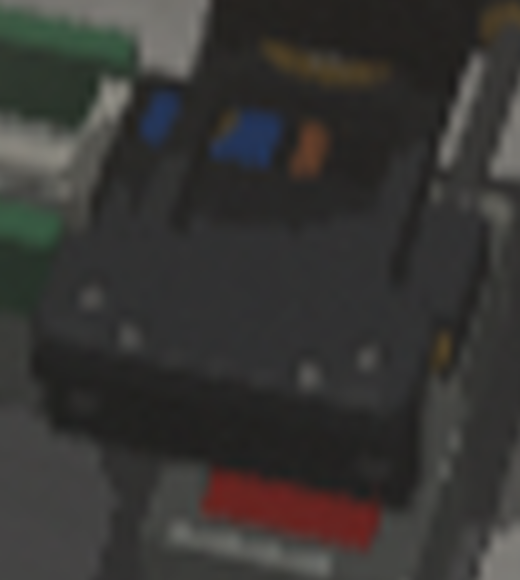

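The pictures show the key's red top down, almost level with its block. The cartridge is stationary, with its orange mark at side pixel (320, 210), and its front edge works out at dock x ≈ +12 mm, on the strip. Handing in.

```bash
python3 -c "
from cell import robot;robot.job_done()"
```

```text
the job is handed in; nothing more can be done
```

I ejected the spent cartridge and handed the job in at about 5.7 s, with one finger still holding the red key down and the other stopping the cartridge on the yellow strip.

- **Approach:** I found the dock in both cameras at about x 0.559, y 0.130 m, yaw −11.2°. I set the fingers about 62 mm apart, lined them up across the dock, and pressed straight down with one on the key and the other standing in the outfeed.
- **Key:** The fingertips are at about 52 mm, the key's fully-down height. A further 2.5 mm of commanded travel moved them only 0.4 mm while the force rose from 10 to 25 N, so the key is on its stop. I eased back to about 18 N for the hold.
- **Cartridge:** It slid about 46 mm and stopped, putting its front edge at about dock x +12 mm, on the strip (−8 to +28 mm). It did not move between the last pictures.
- **Other things:** The spare, carton, tape roll and green look-alike were not touched and looked unmoved in the parts of the pictures I checked.

**Not seen directly:** The gripper's body hid both fingertips and the cartridge's lower front edge. Finger contact is therefore worked out from the arm's position and force readings, and the front-edge position from the shift of the mark on the cartridge's top. The two cameras also disagreed by up to about 5 mm on the dock's y position. I used a value between them, and the finger clearances were larger than that.

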